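# Turn an aluminium plate over on a raised bench board

## Robot

A 6-joint arm with a two-finger parallel gripper is mounted at the origin on the work surface. World frame = base frame: x ahead of the robot, y to its left, z up, the work surface at z = 0. Lengths are in m, angles in degrees, forces in N, time in s.
With the tool pointing down it reaches from about 0.4 to 0.825 m from the base axis. Payload 7 kg.
Tool frame: the origin (TCP) lies between the finger pads; the fingertips stand 19 mm ahead of it and the grasp point (between the pads) is the TCP; z points along the fingers, y is the line along which they close (so a half turn about z gives the same grasp; the last joint's range is limited). The gripper opens to 88 mm and grips with 3 to 60 N. Pads are 19 mm wide; open, the fingers measure 130 mm over their backs; the gripper's body (78 mm by 193 mm) begins 47 mm behind the grasp point.
Start: joints at [-47.206, 20.546, 0.682, 0, -70.136, -16.507], TCP at [0.299, -0.605, 0.22] pointing down, gripper open.
Joint ranges: [-176.03, 176.03], [-82.01, 121.73], [-58.28, 71.71], [-173.87, 95.51], [-174.79, -0.11], [-173.66, 173.66]. Speed limits (degrees/s): [136.94, 136.94, 172.46, 180, 180, 180].

## Interface

Orientations are given as [roll, pitch, yaw] about the fixed x, y, z axes, in that order (R = Rz(yaw) Ry(pitch) Rx(roll)).
In Python, from plant import get_obs, snapshot, close_job, spot_in, spot_point gives the robot as it stands.
- The arm moves only by the tool play_rows, never from a script. Its argument "plan" is a list of rows, each a list of 6 numbers: the shift along the tool's x, y, z in cm, then the turn, a rotation vector about the tool's x, y, z in degrees. A call has 1 to 20 rows; each row shifts and turns the commanded pose from where the row before left it, along the tool's axes as they then stand; what a row does not reach is not made up. A row lasts 1/12 s, in which the tool goes at most 41.7 mm and 7.16 degrees, less where a joint would pass 70% of its speed; a pose out of reach is approached as far as the arm can. A call is refused whole if a number of a shift passes 4.17 or a number of a turn 7.16, either way. A call with a gripper value outside its range is refused whole. "grip" is the finger opening in cm, from 0 to 8.76, set as the call begins (left out, the last holds). The fingers move at their own pace and stop on an object; the grip force is fixed at half the most. Time passes only in rows, so rows that do not move let the fingers close. It gives the time, the measured TCP pose, the force, the opening and the grip force at its end, in the units of the state.
- get_obs(): the state, without advancing time (a new reading comes with each control period).
- snapshot(name): name is "side" or "top" or "wrist"; returns a dict with "frame" (480x640x3 uint8, red, green, blue), "fx", "fy", "cx", "cy" (pixels), "position" and "attitude" of the camera in the world. Camera axes: x right, y down, z forward; pixel columns grow to the right and rows downward; lengths in m; the calibration is good to about 2 mm. The wrist camera is an equidistant fisheye: a pixel r from the principal point sees the ray r / f radians off the axis. A picture is of the moment at which its call begins. There is no depth.
- close_job(): hands the job in; it is judged then, once.
Trained networks look in the newest picture that a camera, given by its name, has taken for a name from the list of things; names that differ only in an ending like _2 or _b are one class to them, and where a whole thing is asked for, a point or a joint stands for the part that bears it (a point fixed in the world has none). Each returns a list of dicts, best first, with "score" (0 to 1); they miss things now and then, are a little off and sometimes report something else, mostly with a low value. They report only what shows in the picture. A call takes as long as a camera call. They do not tell look-alikes from the thing itself.
- spot_in(camera, thing): "position" ([x, y, z] in m, in world coordinates, good to about 4 mm: the middle of the surface that is visible of it).
- spot_point(camera, thing): "position" ([x, y, z] in m, in world coordinates, good to about 4 mm: a listed point, or the origin of a listed thing).
The state is a dict: "clock": time; "joint_pos": joint angles; "qvel": joint speeds; "tau": joint torques, N m; "tool_pos": TCP position; "orientation": TCP orientation; "force": force on the tool from outside, world axes, zero at the start; "moment": the same for the moment, N m; "opening": finger opening in m; "gripper_force": force on a finger pad.
Only numpy, scipy, OpenCV 4.12 (cv2) and the standard library are available. Lean on these libraries where they do the work, as an engineer would, in place of code of your own. Each camera call takes 0.05 s, during which the arm holds its last target. There are 200 camera calls.

## Task

The upper face of the aluminium plate on the raised bench board is finished, and now its plain back has to be worked. Slide the plate out over the board's open front edge until you can get under it, turn it over, and lay it back on the board, plain back up, with a long edge pushed home flush against the wooden stop batten. Do not drop it or let it down to the bench, and leave everything else where it is.

Things in the scene. Friction and masses are not known exactly. Their poses are not given: they have to be found in the camera images.
- plate_mid (a point): Centre (half-way up) of the loose bare aluminium plate, 104 (x) x 150 (y) x 8 (z) mm, 0.28 to 0.41 kg, lying loose on the board, which it slides on. It starts with its worked face up: a shallow 33 mm counterbore in the middle and countersinks round the four corner holes; the other face, the back, has only plain small holes. z points out of the worked face (up at the start), y runs along the long edges.
- board: Fixed raised board: plywood 244 (x) x 380 (y) x 18 mm on two 38 mm wide timbers 89 mm high, so its top is 107 mm above the bench. Origin: centre of its underside, on the bench. +x points across the board to the stop batten, y along the batten. Timbers: x -58 to +112, centred at y = +-140, so the front edge overhangs them by 64 mm.
- board_edge (a point): Middle of the board's open front edge (the long edge opposite the batten), at the level of the board's top; 122 mm in -x from the board's origin. Axes as the board's.
- stop_face (a point): Middle of the face of the wooden stop batten that looks to the front edge, at the level of the board's top; 88 mm in +x from the board's origin. The batten runs the whole 380 mm along the board's y, is 34 mm deep and 22 mm high, and does not give. Axes as the board's.
- pencil: Flat carpenter's pencil, 165 x 14 x 7 mm, lying on the board near its +y end. Bystander.
- deburrer: Deburring tool with a round black handle, 130 x 18 mm, lying on the board near its -y end. Bystander.
- file: Flat file with a wooden handle, 335 mm long, lying on the bench. Bystander.
- square: Small engineer's square, 75 x 60 mm, on the bench. Bystander.
- hammer: Hammer, 280 mm long, lying on the bench. Bystander.
- oil_can: Small grey oil bottle, 52 mm across, 125 mm high, standing on the bench. Bystander.
- tape: Tape measure, 72 x 38 x 64 mm, standing on the bench. Bystander.
- mug: White mug, 80 mm across, 92 mm high, on the bench. Bystander.
- plate: The same plate, whole; origin at the centre of the back (its underside at the start), 4 mm from plate_mid; axes the same.
Mind the look-alikes: they are no part of the job. Of the things like the plate, leave any that is blue; of the rest the larger one is meant.

How it is judged:
By the outcome, as a careful person would: the job done as asked, in the order asked, and still so for the second after the job is handed in, with the robot touching nothing.
It also fails if it takes over 72 s, if anything falls off the work surface, if the arm or the gripper's body presses on something with over 40 N, if the wrist force passes 120 N, or if a joint passes its speed limit or range.

## Working session

There is one attempt and no reset: what is moved stays moved. The work goes in short steps, Python scripts to look and compute and a tool call to move; the robot and the scene stay as the last step left them, time stands still between calls to the robot, and variables do not carry over. Pictures are saved under pics/ and viewed, at most 10 in all, crops included, and the job is handed in when it is done.

Besides the shell and the picture viewer there is one more tool, called after "Emit:" by a JSON object that holds its "api" and its "payload". play_rows: Moves the arm, as the interface text tells. Its arguments: {"type":"object","properties":{"plan":{"type":"array","items":{"type":"array","items":{"type":"number"}}},"grip":{"type":"number"}},"required":["plan"]}

```bash
mkdir -p pics; ls
python3 - <<'E'
from plant import *
import cv2
for c in ("top","side"):
    s=snapshot(c); cv2.imwrite(f"pics/{c}0.png",s["frame"][:,:,::-1])
    print(c,s["fx"],s["cx"],s["cy"],s["position"],s["attitude"])
    for n in ("plate_mid","board","board_edge","stop_face","plate","pencil","deburrer"):
        print(n,[(d["position"],round(d["score"],2)) for d in spot_point(c,n)][:4])
print(get_obs())
E
```

```text
pics
top 535.6444977652421 331.1583079585508 240.33423694756303 [0.44290395 0.02222139 1.22380043] [-173.89316296   -1.70440106  -91.21522307]
plate_mid [([0.6009, 0.0673, 0.1118], 0.97), ([0.3391, -0.1535, 0.0047], 0.87), ([0.6815, -0.1594, 0.0023], 0.78), ([0.4388, 0.0606, 0.1037], 0.61)]
board [([0.6012, 0.0941, 0.0029], 0.58)]
board_edge [([0.6184, -0.0254, 0.11], 0.83)]
stop_face []
plate [([0.3375, -0.1543, -0.0067], 0.78), ([0.6048, 0.0696, 0.106], 0.71), ([0.6792, -0.1543, -0.0001], 0.66)]
pencil [([0.4423, 0.0577, 0.103], 0.78), ([0.5978, 0.0677, 0.107], 0.44), ([0.7658, 0.0778, 0.1044], 0.38)]
deburrer [([0.768, 0.0786, 0.1099], 0.54)]
side 491.6532030423241 322.25295201928236 242.07199793312594 [0.06137728 0.62030903 0.88248984] [-135.95632673   -0.41340375 -140.58281063]
plate_mid [([0.6884, -0.1592, -0.0017], 0.94), ([0.3366, -0.1515, 0.0034], 0.92), ([0.7398, -0.2891, -0.0012], 0.66), ([0.6003, 0.0628, 0.1146], 0.65)]
board [([0.5979, 0.0937, 0.0049], 0.61)]
board_edge [([0.6215, -0.0247, 0.1111], 0.96), ([0.7681, 0.08, 0.1084], 0.38)]
stop_face [([0.5836, 0.1826, 0.106
[... 216 characters left out ...]
.3493, -0.0003], 0.52)]
{'clock': 0.8, 'joint_pos': array([-4.72065019e+01,  2.05452813e+01,  6.81774115e-01, -1.79429524e-03,
       -7.01372487e+01, -1.65079680e+01]), 'qvel': array([-0.00715515, -0.03226768,  0.09987059,  0.00646977,  0.06986881,
        0.03884868]), 'tau': array([-8.08461955e-04, -5.82288909e+01,  2.93279260e+01,  7.00175151e+00,
        1.24807219e-02, -1.01023292e-05]), 'tool_pos': array([ 0.29890452, -0.60516969,  0.22016637]), 'orientation': array([ 1.79998796e+02,  1.40319643e-03, -1.53715080e+02]), 'force': array([ 0.04966445, -0.02059973,  0.41834543]), 'moment': array([ 0.01948373, -0.0071381 ,  0.00547267]), 'gripper_force': 0.0, 'opening': 0.08735475376902857}
```

View pics/top0.png

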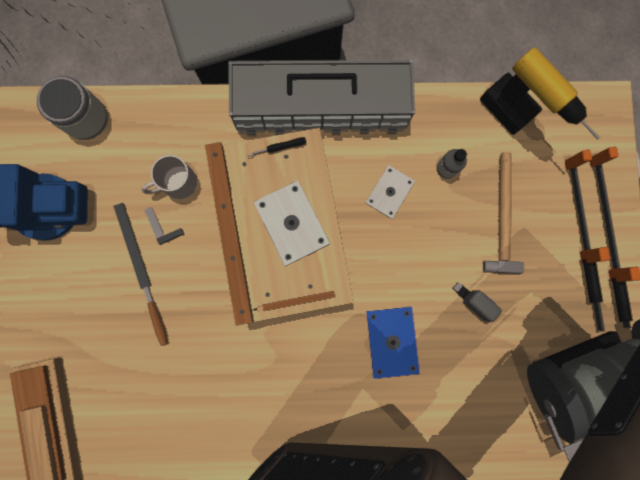

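View pics/side0.png

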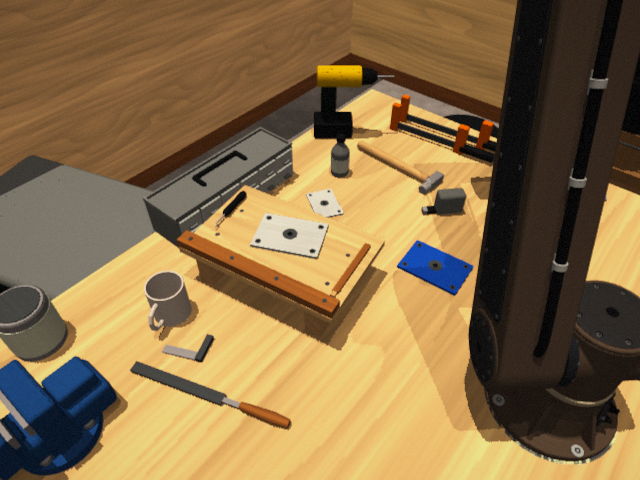

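```bash
cat > h.py <<'E'
import numpy as np, cv2
from scipy.spatial.transform import Rotation as R
from plant import *
def E(a): return R.from_euler('xyz',a,degrees=True)
def ray(s,uv,z):
    uv=np.asarray(uv,float).reshape(-1,2)
    d=np.c_[(uv[:,0]-s["cx"])/s["fx"],(uv[:,1]-s["cy"])/s["fy"],np.ones(len(uv))]
    d=E(s["attitude"]).apply(d); p=np.array(s["position"])
    return p+d*((z-p[2])/d[:,2])[:,None]
def rect(s,mask,z):
    """largest blob -> world rectangle on plane z: centre, size, long-axis angle"""
    c=max(cv2.findContours(mask.astype(np.uint8),0,cv2.CHAIN_APPROX_NONE)[0],key=cv2.contourArea)
    w=ray(s,c.reshape(-1,2),z)[:,:2]
    (cx,cy),(a,b),t=cv2.minAreaRect((w*1000).astype(np.float32))
    if a<b: a,b,t=b,a,t+90
    return np.round([cx,cy,a,b,(t+90)%180-90],1)
def rows(p,ori,n,p0=None,o0=None):
    """n equal rows from pose 0 (default measured) to target"""
    o=get_obs(); p0=o["tool_pos"] if p0 is None else np.array(p0); R0=E(o["orientation"] if o0 is None else o0)
    rv=(R0.inv()*E(ori)).as_rotvec(degrees=True)
    st=R.from_rotvec(rv/n,degrees=True); out=[];q=R0;d=(np.array(p)-p0)/n
    for i in range(n):
        out.append([round(float(v),2)+0.0 for v in np.r_[q.inv().apply(d)*100,rv/n]]); q=q*st
    return out
E
python3 - <<'E'
from h import *
s=snapshot("top"); f=s["frame"].astype(int)
hsv=cv2.cvtColor(s["frame"],cv2.COLOR_RGB2HSV)
m=np.zeros((480,640),np.uint8); m[175:272,248:336]=1
pm=((hsv[...,1]<60)&(hsv[...,2]>110)&(m>0))
pm=cv2.morphologyEx(pm.astype(np.uint8),cv2.MORPH_CLOSE,np.ones((5,5)))
print("plate",rect(s,pm,.115))
m[:]=0; m[135:330,200:256]=1
print(hsv[230,230],hsv[230,270],hsv[230,225])
bm=((hsv[...,2]<170)&(hsv[...,1]>120)&(m>0)).astype(np.uint8)
bm=cv2.morphologyEx(bm,cv2.MORPH_OPEN,np.ones((4,4)))
print("batten",rect(s,bm,.129))
v=cv2.resize(s["frame"][120:340,195:435],None,fx=2.5,fy=2.5)
v[::1]; 
for k,c in ((pm,(0,255,0)),(bm,(255,0,255))):
    for q in cv2.findContours(k,0,cv2.CHAIN_APPROX_NONE)[0]:
        cv2.drawContours(v,[((q-[195,120])*2.5).astype(int)],-1,c,1)
cv2.imwrite("pics/crop0.png",v[:,:,::-1])
for n in ("oil_can","square","mug","hammer","tape"):
    print(n,[(d["position"],round(d["score"],2)) for d in spot_in("top",n)][:2])
for r in rows([.4,-.25,.26],[180,0,-80.2],18): print(r)
E
```

```text
plate [600.   69.4 149.9 103.9  25.6]
[ 12 157 130] [ 22  21 180] [ 12 156 132]
batten [578.6 196.2 380.1  36.7   9.6]
oil_can []
square [([0.6026, 0.376, 0.0069], 0.83)]
mug [([0.7132, 0.3351, 0.0432], 0.83)]
hammer [([0.6006, -0.4167, 0.029], 0.74), ([0.5948, 0.0702, 0.1117], 0.59)]
tape [([0.4214, -0.3357, 0.0603], 0.85)]
[-1.38, 1.52, -0.22, 0.0, 0.0, -4.08]
[-1.48, 1.42, -0.22, 0.0, 0.0, -4.08]
[-1.58, 1.31, -0.22, 0.0, 0.0, -4.08]
[-1.67, 1.19, -0.22, 0.0, 0.0, -4.08]
[-1.75, 1.07, -0.22, 0.0, 0.0, -4.08]
[-1.82, 0.94, -0.22, 0.0, 0.0, -4.08]
[-1.88, 0.81, -0.22, 0.0, 0.0, -4.08]
[-1.94, 0.68, -0.22, 0.0, 0.0, -4.08]
[-1.98, 0.54, -0.22, 0.0, 0.0, -4.08]
[-2.01, 0.39, -0.22, 0.0, 0.0, -4.08]
[-2.04, 0.25, -0.22, 0.0, 0.0, -4.08]
[-2.05, 0.1, -0.22, 0.0, 0.0, -4.08]
[-2.05, -0.04, -0.22, 0.0, 0.0, -4.08]
[-2.04, -0.19, -0.22, 0.0, 0.0, -4.08]
[-2.02, -0.33, -0.22, 0.0, 0.0, -4.08]
[-2.0, -0.48, -0.22, 0.0, 0.0, -4.08]
[-1.96, -0.62, -0.22, 0.0, 0.0, -4.08]
[-1.91, -0.76, -0.22, 0.0, 0.0, -4.08]
```

View pics/crop0.png

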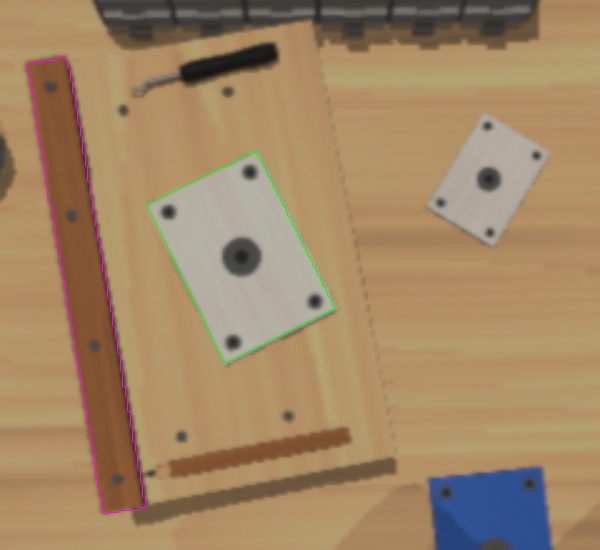

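Candidates in the top view: the bare large plate on the board (291,222), the small bare plate (390,191) and the blue plate (393,343). The crop confirms the first: 150x104 mm, counterbore up. It is turned 16° from the batten, with a 42 mm gap behind it for the fingers.

Emit:
{"api": "play_rows", "payload": {"plan": [[-1.38,1.52,-0.22,0,0,-4.08],[-1.48,1.42,-0.22,0,0,-4.08],[-1.58,1.31,-0.22,0,0,-4.08],[-1.67,1.19,-0.22,0,0,-4.08],[-1.75,1.07,-0.22,0,0,-4.08],[-1.82,0.94,-0.22,0,0,-4.08],[-1.88,0.81,-0.22,0,0,-4.08],[-1.94,0.68,-0.22,0,0,-4.08],[-1.98,0.54,-0.22,0,0,-4.08],[-2.01,0.39,-0.22,0,0,-4.08],[-2.04,0.25,-0.22,0,0,-4.08],[-2.05,0.1,-0.22,0,0,-4.08],[-2.05,-0.04,-0.22,0,0,-4.08],[-2.04,-0.19,-0.22,0,0,-4.08],[-2.02,-0.33,-0.22,0,0,-4.08],[-2.0,-0.48,-0.22,0,0,-4.08],[-1.96,-0.62,-0.22,0,0,-4.08],[-1.91,-0.76,-0.22,0,0,-4.08]], "grip": 8.76}}

```text
clock: 2.6
tool_pos: [0.4005, -0.2491, 0.2601]
orientation: [-180.0, -0.0, -80.1]
force: [-0.5, -0.5, 1.0]
opening: 0.0873
gripper_force: 0.0
```

Run:
```python
from h import *
print(rows([.5846,.1607,.20],[180,0,-80.4],13)[0]); print(get_obs()["joint_pos"])
```

```text
[-2.86, -1.94, 0.46, 0.0, 0.0, 0.03]
[-7.88723491e+00 -5.70064845e-01 -2.02089743e+01  4.63972800e-04
 -7.03273352e+01  1.78143237e+01]
```

Emit:
{"api": "play_rows", "payload": {"plan": [[-2.86,-1.94,0.46,0,0,0],[-2.86,-1.94,0.46,0,0,0],[-2.86,-1.94,0.46,0,0,0],[-2.86,-1.94,0.46,0,0,0],[-2.86,-1.94,0.46,0,0,0],[-2.86,-1.94,0.46,0,0,0],[-2.86,-1.94,0.46,0,0,0],[-2.86,-1.94,0.46,0,0,0],[-2.86,-1.94,0.46,0,0,0],[-2.86,-1.94,0.46,0,0,0],[-2.86,-1.94,0.46,0,0,0],[-2.86,-1.94,0.46,0,0,0],[-2.86,-1.94,0.46,0,0,0],[0,0,0,0,0,0],[0,0,0,0,0,0]]}}

```text
clock: 3.85
tool_pos: [0.5862, 0.1605, 0.1988]
orientation: [179.9, -0.0, -80.2]
force: [-0.8, 0.5, 0.6]
opening: 0.0874
gripper_force: 0.0
```

Run:
```python
from h import *
print(rows([.5846,.1607,.129],[180,0,-80.4],1)); print(get_obs()["joint_pos"])
s=snapshot("side"); cv2.imwrite("pics/s1.png",cv2.resize(s["frame"][150:350,140:440],None,fx=2,fy=2)[:,:,::-1])
```

```text
[[-0.05, 0.15, 6.98, 0.09, -0.04, 0.24]]
[ 3.37064176e+01  1.51638379e+01 -9.87042698e+00 -4.73913553e-03
 -6.50636504e+01 -2.38599665e+01]
```

View pics/s1.png

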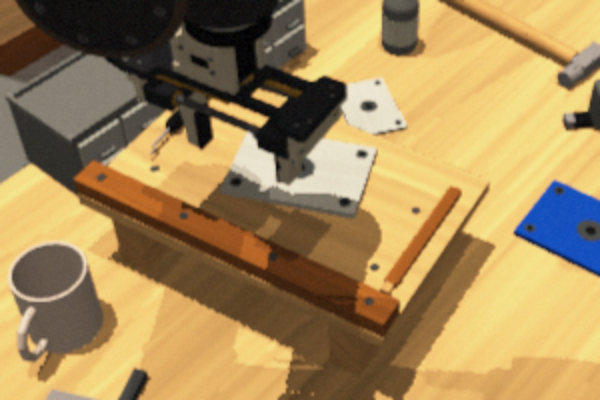

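The fingers (crop px 198,130 and 290,165) hang above the gap between plate and batten. I'll go down and push.

Emit:
{"api": "play_rows", "payload": {"plan": [[0,0.1,1.0,0,0,0.2],[0,0,1.0,0,0,0],[0,0,1.0,0,0,0],[0,0,1.0,0,0,0],[0,0,1.0,0,0,0],[0,0,1.0,0,0,0],[0,0,0.7,0,0,0],[0,0,0.2,0,0,0],[0,0,0,0,0,0]]}}

```text
clock: 4.65
tool_pos: [0.5848, 0.1586, 0.1301]
orientation: [179.9, -0.0, -80.5]
force: [0.4, 0.3, 1.0]
opening: 0.0876
gripper_force: 0.0
```

Run:
```python
from h import *
o=get_obs(); print(o["tool_pos"],o["force"])
```

```text
[0.58481677 0.15860053 0.13006719] [0.43621079 0.25645855 0.96848999]
```

Emit:
{"api": "play_rows", "payload": {"plan": [[0.4,0,0,0,0,0],[0.5,0,0,0,0,0],[0.6,0,0,0,0,0],[0.6,0,0,0,0,0],[0.6,0,0,0,0,0],[0.6,0,0,0,0,0],[0.6,0,0,0,0,0],[0.6,0,0,0,0,0],[0.6,0,0,0,0,0],[0.6,0,0,0,0,0],[0.6,0,0,0,0,0],[0.6,0,0,0,0,0],[0.6,0,0,0,0,0],[0.6,0,0,0,0,0],[0.6,0,0,0,0,0],[0.5,0,0,0,0,0],[0.4,0,0,0,0,0],[0.3,0,0,0,0,0],[0.2,0,0,0,0,0],[0,0,0,0,0,0]]}}

```text
clock: 6.32
tool_pos: [0.6019, 0.0589, 0.131]
orientation: [-180.0, -0.0, -80.5]
force: [0.5, 0.4, -0.7]
opening: 0.0874
gripper_force: 0.0
```

```bash
cat >> h.py <<'E'
O=np.array([.596,.0937]); XB=np.array([-.167,.986]); U=np.array([.986,.167])
def bf(p): d=np.array(p[:2])-O; return (d@XB*1000).round(1),(d@U*1000).round(1)
E
python3 - <<'E'
from h import *
o=get_obs(); print(bf(o["tool_pos"]),o["tool_pos"],o["force"])
for c in("top","side"):
    s=snapshot(c)
    print([(d["position"],bf(d["position"]),d["score"]) for d in spot_point(c,"plate_mid")][:4])
    cv2.imwrite(f"pics/{c}2.png",s["frame"][:,:,::-1])
E
```

```text
(np.float64(-35.3), np.float64(-0.0)) [0.60187921 0.05891516 0.13096411] [ 0.45910695  0.38488812 -0.74544984]
[([0.6819, -0.1567, 0.0023], (np.float64(-261.2), np.float64(42.9)), 0.98), ([0.5986, 0.0687, 0.1115], (np.float64(-25.1), np.float64(-1.6)), 0.84), ([0.3415, -0.1527, 0.0043], (np.float64(-200.4), np.float64(-292.1)), 0.83)]
[([0.5989, 0.0629, 0.1123], (np.float64(-30.9), np.float64(-2.3)), 0.96), ([0.3383, -0.1507, 0.007], (np.float64(-197.9), np.float64(-294.9)), 0.79), ([0.6841, -0.1556, 0.0015], (np.float64(-260.5), np.float64(45.2)), 0.51)]
```

View pics/top2.png

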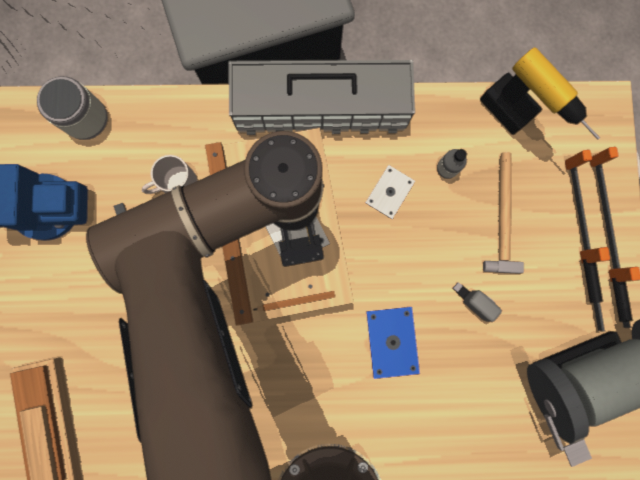

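Run:
```python
import cv2
v=cv2.imread("pics/side2.png"); cv2.imwrite("pics/side2c.png",cv2.resize(v[170:330,190:390],None,fx=4,fy=3.75,interpolation=cv2.INTER_CUBIC))
```

```text
(no output)
```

View pics/side2c.png

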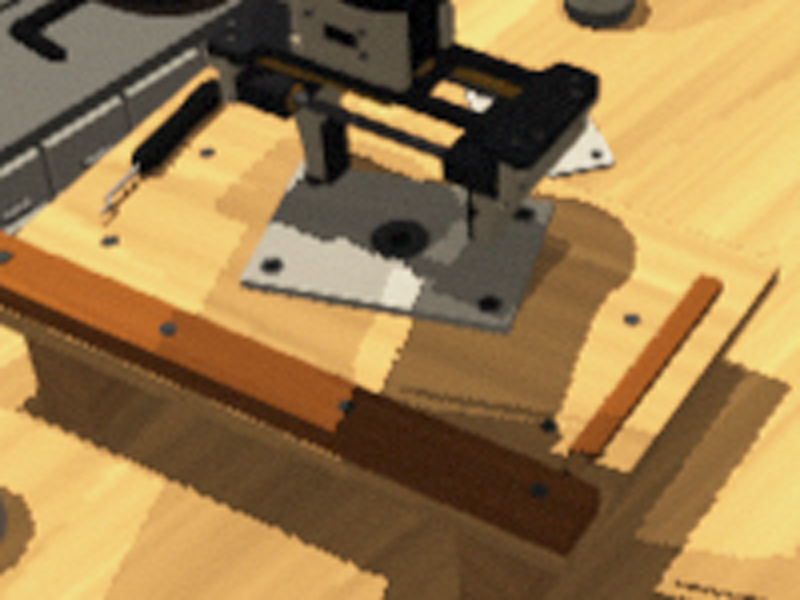

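The fingers rode over the plate, which has not moved (centre still near px 291,222), so they stood too high. I'll go back and feel for the board.

Emit:
{"api": "play_rows", "payload": {"plan": [[0,0,-0.6,0,0,0],[-1,0,-0.6,0,0,0],[-2,0,0,0,0,0],[-2,0,0,0,0,0],[-2,0,0,0,0,0],[-2,0,0,0,0,0],[-1.2,0,0,0,0,0],[0,0,0,0,0,0],[0,0,0.6,0,0,0],[0,0,0.6,0,0,0],[0,0,0.1,0,0,0],[0,0,0,0,0,0],[0,0,0,0,0,0]]}}

```text
clock: 7.6
tool_pos: [0.585, 0.159, 0.1297]
orientation: [180.0, -0.0, -80.5]
force: [-0.1, -0.5, 0.4]
opening: 0.0875
gripper_force: 0.0
```

Emit:
{"api": "play_rows", "payload": {"plan": [[0,0,0.1,0,0,0],[0,0,0,0,0,0]]}}

```text
clock: 7.77
tool_pos: [0.5851, 0.1595, 0.1289]
orientation: [-180.0, 0.0, -80.5]
force: [0.7, 0.2, -0.2]
opening: 0.0876
gripper_force: 0.0
```

Emit:
{"api": "play_rows", "payload": {"plan": [[0,0,0.1,0,0,0],[0,0,0,0,0,0]]}}

```text
clock: 7.93
tool_pos: [0.585, 0.1597, 0.1279]
orientation: [180.0, 0.0, -80.5]
force: [-0.6, 0.5, -0.3]
opening: 0.0876
gripper_force: 0.0
```

Emit:
{"api": "play_rows", "payload": {"plan": [[0,0,0.1,0,0,0],[0,0,0,0,0,0]]}}

```text
clock: 8.1
tool_pos: [0.5849, 0.1598, 0.1268]
orientation: [180.0, 0.0, -80.5]
force: [0.4, 0.4, -0.7]
opening: 0.0877
gripper_force: 0.0
```

Emit:
{"api": "play_rows", "payload": {"plan": [[0,0,0.1,0,0,0],[0,0,0,0,0,0]]}}

```text
clock: 8.27
tool_pos: [0.5848, 0.1598, 0.1258]
orientation: [180.0, -0.0, -80.5]
force: [0.4, 0.0, 0.1]
opening: 0.0879
gripper_force: 0.0
```

Emit:
{"api": "play_rows", "payload": {"plan": [[0,0,0.1,0,0,0],[0,0,0,0,0,0]]}}

```text
clock: 8.43
tool_pos: [0.5848, 0.1598, 0.1248]
orientation: [180.0, -0.0, -80.5]
force: [-0.2, -0.6, 0.4]
opening: 0.0875
gripper_force: 0.0
```

Emit:
{"api": "play_rows", "payload": {"plan": [[0,0,0.1,0,0,0],[0,0,0.1,0,0,0],[0,0,0,0,0,0]]}}

```text
clock: 8.68
tool_pos: [0.5848, 0.1598, 0.1227]
orientation: [180.0, -0.0, -80.5]
force: [0.0, -1.1, -0.1]
opening: 0.0877
gripper_force: 0.0
```

Emit:
{"api": "play_rows", "payload": {"plan": [[0,0,0.1,0,0,0],[0,0,0,0,0,0]]}}

```text
clock: 8.85
tool_pos: [0.5849, 0.1598, 0.1218]
orientation: [180.0, -0.0, -80.5]
force: [1.6, 0.1, 0.0]
opening: 0.0875
gripper_force: 0.0
```

Emit:
{"api": "play_rows", "payload": {"plan": [[0,0,0.1,0,0,0],[0,0,0,0,0,0]]}}

```text
clock: 9.02
tool_pos: [0.5849, 0.1598, 0.1208]
orientation: [180.0, -0.0, -80.5]
force: [-0.1, 0.3, 0.1]
opening: 0.0877
gripper_force: 0.0
```

Emit:
{"api": "play_rows", "payload": {"plan": [[0,0,0.1,0,0,0],[0,0,0,0,0,0]]}}

```text
clock: 9.18
tool_pos: [0.5849, 0.1598, 0.1198]
orientation: [180.0, -0.0, -80.5]
force: [-0.5, 0.9, -0.8]
opening: 0.0874
gripper_force: 0.0
```

Emit:
{"api": "play_rows", "payload": {"plan": [[0,0,0.1,0,0,0],[0,0,0,0,0,0]]}}

```text
clock: 9.35
tool_pos: [0.5849, 0.1598, 0.1188]
orientation: [180.0, -0.0, -80.5]
force: [-0.1, 0.1, -0.1]
opening: 0.0875
gripper_force: 0.0
```

Emit:
{"api": "play_rows", "payload": {"plan": [[0,0,0.1,0,0,0],[0,0,0.1,0,0,0],[0,0,0,0,0,0]]}}

```text
clock: 9.6
tool_pos: [0.5848, 0.1598, 0.1167]
orientation: [180.0, -0.0, -80.5]
force: [0.1, -1.2, 0.1]
opening: 0.0877
gripper_force: 0.0
```

Emit:
{"api": "play_rows", "payload": {"plan": [[0,0,0.1,0,0,0],[0,0,0,0,0,0]]}}

```text
clock: 9.77
tool_pos: [0.5849, 0.1598, 0.1158]
orientation: [180.0, -0.0, -80.5]
force: [0.1, 0.7, 0.2]
opening: 0.0878
gripper_force: 0.0
```

Emit:
{"api": "play_rows", "payload": {"plan": [[0,0,0.1,0,0,0],[0,0,0,0,0,0]]}}

```text
clock: 9.93
tool_pos: [0.5849, 0.1598, 0.1148]
orientation: [180.0, -0.0, -80.5]
force: [-0.3, 0.3, -0.1]
opening: 0.0874
gripper_force: 0.0
```

Emit:
{"api": "play_rows", "payload": {"plan": [[0,0,0.1,0,0,0],[0,0,0,0,0,0]]}}

```text
clock: 10.1
tool_pos: [0.5849, 0.1598, 0.1138]
orientation: [180.0, -0.0, -80.5]
force: [-1.1, -0.4, 0.2]
opening: 0.0877
gripper_force: 0.0
```

Emit:
{"api": "play_rows", "payload": {"plan": [[0,0,0.1,0,0,0],[0,0,0,0,0,0]]}}

```text
clock: 10.27
tool_pos: [0.5849, 0.1598, 0.1128]
orientation: [180.0, -0.0, -80.5]
force: [-0.1, -0.2, -0.5]
opening: 0.0877
gripper_force: 0.0
```

Emit:
{"api": "play_rows", "payload": {"plan": [[0,0,0.1,0,0,0],[0,0,0,0,0,0]]}}

```text
clock: 10.43
tool_pos: [0.5849, 0.1598, 0.1118]
orientation: [180.0, 0.0, -80.5]
force: [-0.2, 0.2, -0.4]
opening: 0.0877
gripper_force: 0.0
```

Run:
```python
from h import *
s=snapshot("side"); v=s["frame"][:,:,::-1]
cv2.imwrite("pics/side3.png",cv2.resize(v[170:330,190:390],None,fx=4,fy=3.75,interpolation=cv2.INTER_CUBIC))
```

```text
(no output)
```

View pics/side3.png

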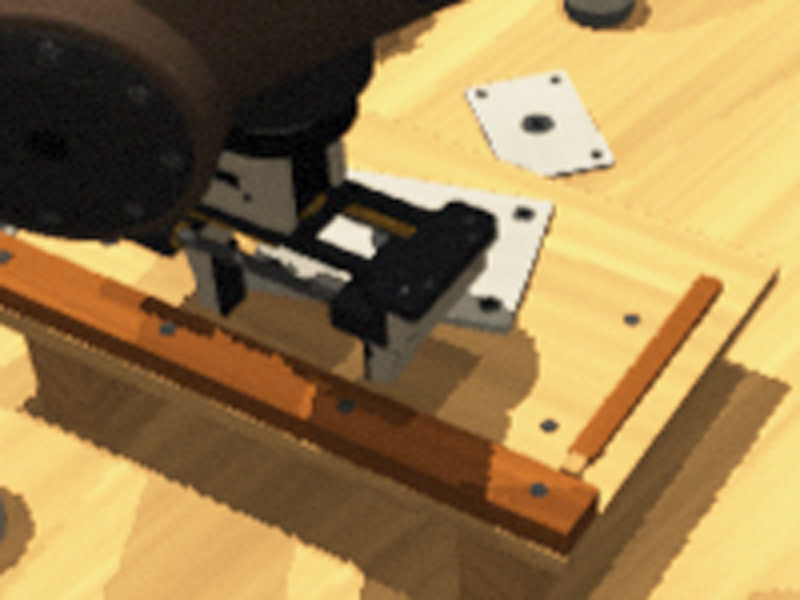

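Run:
```python
from h import *
s=snapshot("side"); o=get_obs(); t=o["tool_pos"]
print(s["fx"],s["fy"],t)
for px in ((366,380),(377,383),(408,352)):
    for z in (.10,.107,.115,.125,.135):
        p=ray(s,(190+px[0]/4,170+px[1]/3.75),z)[0]-t
        print(px,z,(p[:2]@XB*1000).round(1),(p[:2]@U*1000).round(1))
# project points of board: batten near end front top corner & finger hypotheses
def proj(P):
    c=E(s["attitude"]).inv().apply(np.array(P)-s["position"]); return ((s["cx"]+s["fx"]*c[0]/c[2]-190)*4,(s["cy"]+s["fy"]*c[1]/c[2]-170)*3.75)
for x,u,z in ((88,-190,.129),(122,-190,.129),(-122,-190,.107)):
    print("corner",x,u,proj([*(O+XB*x/1000+U*u/1000),z]))
for z in (.0928,.1,.11,.12,.13):
  for x,u in ((9.5,-65),(9.5,-44),(-9.5,-65)):
    print(z,x,u,np.round(proj([*(t[:2]+XB*x/1000+U*u/1000),z])))
```

```text
491.6532030423241 491.6532030423241 [0.58492545 0.15976376 0.11190349]
(366, 380) 0.1 -1.2 -36.7
(366, 380) 0.107 3.6 -40.3
(366, 380) 0.115 9.2 -44.4
(366, 380) 0.125 16.1 -49.5
(366, 380) 0.135 23.1 -54.7
(377, 383) 0.1 -2.3 -42.8
(377, 383) 0.107 2.6 -46.4
(377, 383) 0.115 8.2 -50.4
(377, 383) 0.125 15.1 -55.5
(377, 383) 0.135 22.1 -60.6
(408, 352) 0.1 -29.9 -44.5
(408, 352) 0.107 -24.8 -48.1
(408, 352) 0.115 -18.9 -52.1
(408, 352) 0.125 -11.6 -57.1
(408, 352) 0.135 -4.3 -62.2
corner 88 -190 (np.float64(606.3783233012596), np.float64(486.2964553256075))
corner 122 -190 (np.float64(572.0345393305645), np.float64(533.3974517700117))
corner -122 -190 (np.float64(785.0919412574913), np.float64(262.09878519986574))
0.0928 9.5 -65 [401. 421.]
0.0928 9.5 -44 [367. 406.]
0.0928 -9.5 -65 [421. 398.]
0.1 9.5 -65 [401. 413.]
0.1 9.5 -44 [367. 398.]
0.1 -9.5 -65 [420. 390.]
0.11 9.5 -65 [400. 401.]
0.11 9.5 -44 [366. 386.]
0.11 -9.5 -65 [420. 378.]
0.12 9.5 -65 [399. 389.]
0.12 9.5 -44 [365. 374.]
0.12 -9.5 -65 [419. 366.]
0.13 9.5 -65 [398. 377.]
0.13 9.5 -44 [363. 362.]
0.13 -9.5 -65 [418. 354.]
```

Here the open fingertips stand only about at the TCP level: they swing back when open, and the inner corner at crop px (366,380) works out at z≈0.115. I'll go lower.

Emit:
{"api": "play_rows", "payload": {"plan": [[0,0,0.2,0,0,0],[0,0,0.2,0,0,0],[0,0,0.1,0,0,0],[0,0,0,0,0,0]]}}

```text
clock: 10.87
tool_pos: [0.5847, 0.1597, 0.1065]
orientation: [180.0, -0.0, -80.5]
force: [-0.1, 0.8, 0.5]
opening: 0.0875
gripper_force: 0.0
```

Emit:
{"api": "play_rows", "payload": {"plan": [[0,0,0.1,0,0,0],[0,0,0,0,0,0]]}}

```text
clock: 11.03
tool_pos: [0.5849, 0.1598, 0.1058]
orientation: [180.0, -0.0, -80.5]
force: [0.7, 0.4, -0.3]
opening: 0.0875
gripper_force: 0.0
```

Emit:
{"api": "play_rows", "payload": {"plan": [[0,0,0.1,0,0,0],[0,0,0,0,0,0]]}}

```text
clock: 11.2
tool_pos: [0.5849, 0.1598, 0.1048]
orientation: [180.0, -0.0, -80.5]
force: [0.1, 0.0, -0.6]
opening: 0.0878
gripper_force: 0.0
```

Emit:
{"api": "play_rows", "payload": {"plan": [[0.4,0,0,0,0,0],[0.5,0,0,0,0,0],[0.6,0,0,0,0,0],[0.6,0,0,0,0,0],[0.6,0,0,0,0,0],[0.6,0,0,0,0,0],[0.6,0,0,0,0,0],[0.6,0,0,0,0,0],[0.6,0,0,0,0,0],[0.6,0,0,0,0,0],[0.6,0,0,0,0,0],[0.6,0,0,0,0,0],[0.6,0,0,0,0,0],[0.6,0,0,0,0,0],[0.6,0,0,0,0,0],[0.6,0,0,0,0,0],[0.5,0,0,0,0,0],[0.4,0,0,0,0,0],[0.2,0,0,0,0,0],[0,0,0,0,0,0]]}}

```text
clock: 12.87
tool_pos: [0.6021, 0.0566, 0.1049]
orientation: [180.0, -0.0, -80.5]
force: [0.5, 0.2, 0.6]
opening: 0.0877
gripper_force: 0.0
```

Run:
```python
from h import *
o=get_obs(); print(bf(o["tool_pos"]),o["tool_pos"],o["force"],o["joint_pos"].round(1))
for c in("top","side"):
    s=snapshot(c)
    print([(d["position"],bf(d["position"]),d["score"]) for d in spot_point(c,"plate_mid")][:4])
    cv2.imwrite(f"pics/{c}4.png",s["frame"][:,:,::-1])
```

```text
(np.float64(-37.6), np.float64(-0.2)) [0.60210406 0.05662428 0.10487608] [0.46867578 0.24273285 0.58244014] [ 23.9  19.6 -17.    0.  -53.4 -14.4]
[([0.5931, -0.0054, 0.1121], (np.float64(-97.2), np.float64(-19.4)), 0.94), ([0.3397, -0.1514, 0.0035], (np.float64(-198.9), np.float64(-293.6)), 0.85), ([0.6811, -0.1562, -0.0019], (np.float64(-260.6), np.float64(42.2)), 0.6)]
[([0.3409, -0.1502, 0.0036], (np.float64(-197.9), np.float64(-292.3)), 0.9), ([0.5924, -0.0124, 0.1124], (np.float64(-104.0), np.float64(-21.3)), 0.56), ([0.684, -0.1592, 0.0012], (np.float64(-264.1), np.float64(44.5)), 0.54)]
```

Emit:
{"api": "play_rows", "payload": {"plan": [[0.3,0,0,0,0,0],[0.3,0,0,0,0,0],[0.3,0,0,0,0,0],[0.2,0,0,0,0,0],[0.1,0,0,0,0,0],[0,0,0,0,0,0],[-1,0,0,0,0,0],[-1,0,-1,0,0,0],[0,0,-3,0,0,0],[0,0,-4,0,0,0],[0,0,-4,0,0,0],[0,0,-4,0,0,0],[-2,0,-2,0,0,0],[-4,0,0,0,0,0],[-4,0,0,0,0,0],[-4,0,0,0,0,0]]}}

```text
clock: 14.4
tool_pos: [0.577, 0.2051, 0.287]
orientation: [-179.9, 0.1, -80.5]
force: [0.5, -0.1, -0.6]
opening: 0.0876
gripper_force: 0.0
```

```bash
cat >> h.py <<'E'
def plate(z=.115,c="top",box=None):
    s=snapshot(c); hsv=cv2.cvtColor(s["frame"],cv2.COLOR_RGB2HSV)
    q=(hsv[...,1]<70)&(hsv[...,2]>70); m=np.zeros_like(q)
    r0,r1,c0,c1=box; m[r0:r1,c0:c1]=1
    q=cv2.morphologyEx((q&m).astype(np.uint8),cv2.MORPH_CLOSE,np.ones((7,7)))
    q=cv2.morphologyEx(q,cv2.MORPH_OPEN,np.ones((5,5)))
    r=rect(s,q,z); return r,bf(r[:2]/1000),s
E
python3 - <<'E'
from h import *
r,b,s=plate(box=(175,300,285,372)); print(r,b)
print(get_obs()["tool_pos"],[(d["position"],bf(d["position"]),d["score"]) for d in spot_point("top","plate_mid")][:4])
cv2.imwrite("pics/top5.png",s["frame"][:,:,::-1])
E
```

```text
[597.9 -19.  151.4 104.9   9.5] (np.float64(-111.4), np.float64(-16.9))
[0.57619292 0.21111301 0.28602114] [([0.5984, -0.0184, 0.1115], (np.float64(-110.9), np.float64(-16.4)), 0.89), ([0.684, -0.156, 0.0043], (np.float64(-260.9), np.float64(45.1)), 0.71), ([0.7676, 0.0789, 0.1056], (np.float64(-43.3), np.float64(166.7)), 0.67), ([0.3412, -0.1559, 0.0053], (np.float64(-203.6), np.float64(-292.9)), 0.61)]
```

View pics/top5.png

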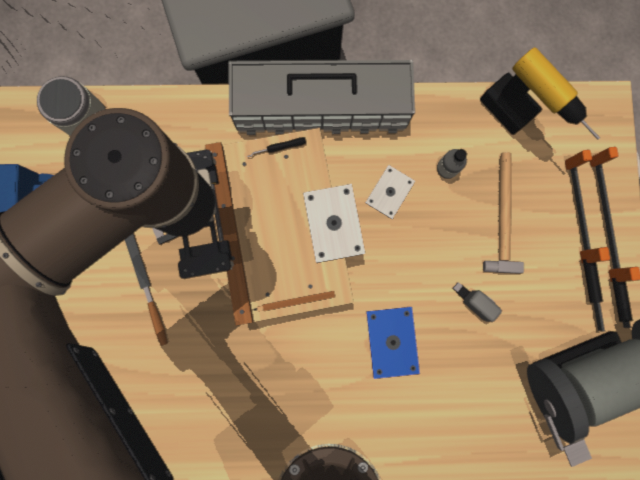

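The plate is now square to the board with 41 mm of overhang (top px 334,223). Next I'll move round to the front and start tilting the tool, using the readings to learn the wrist kinematics.

Emit:
{"api": "play_rows", "payload": {"plan": [[3.6,0,-1,0,0,0],[4,0,-1,0,0,0],[4,0,-1,0,0,0],[4,0,-1,0,0,0],[4,0,-1,0,0,0],[4,0,-1,0,0,0],[4,0,0,0,0,0],[4,0,0,0,0,0],[4,0,0,0,0,0],[0,0,0,0,-7,0],[0,0,0,0,-7,0],[0,0,0,0,-7,0],[0,0,0,0,-7,0],[0,0,0,0,-7,0]]}}

```text
clock: 15.67
tool_pos: [0.6369, -0.1481, 0.3474]
orientation: [-179.8, 35.2, -80.2]
force: [0.1, 1.3, -0.9]
opening: 0.0874
gripper_force: 0.0
```

```bash
cat > fk.py <<'E'
from h import *
from scipy.optimize import least_squares
Rm=lambda ax,a: R.from_euler(ax,a,degrees=True).as_matrix()
# par: a1,h1,L2,a3,d4,e1,e2,Lt,  sign of j4 s4, j6 s6, offset o6
def fk(q,p,s4=1,s6=1,o6=0):
    a1,h1,L2,a3,d4,e1,e2,Lt=p
    T=Rm('z',q[0]); x=T@[a1,0,h1]
    T=T@Rm('y',q[1]); x=x+T@[0,0,L2]
    T=T@Rm('y',-q[2]); x=x+T@[d4,e1,a3]
    T=T@Rm('x',s4*q[3]); T=T@Rm('y',-q[4]); x=x+T@[Lt,e2,0]
    T=T@Rm('x',s6*q[5]+o6)
    # tool: z along local x ; base tool axes: z=x_l, x=?, handled by o6
    return x, T@np.array([[0,0,1],[0,1,0],[-1,0,0.]])
E
python3 - <<'E'
from fk import *
o=get_obs(); print(repr(o["joint_pos"].round(3)),o["tool_pos"],o["orientation"])
D=[([-47.206,20.545,.682,0,-70.137,-16.508],[.2989,-.6052,.2202],[180,0,-153.715]),
([-7.887,-.570,-20.209,0,-70.327,17.81],[.4005,-.2491,.2601],[180,0,-80.1]),
([33.706,15.164,-9.870,0,-65.064,-23.86],[.5862,.1605,.1988],[179.9,0,-80.2]),
([23.9,19.6,-17,0,-53.4,-14.4],[.6021,.0566,.1049],[180,0,-80.5]),
(o["joint_pos"],o["tool_pos"],o["orientation"])]
import pickle; pickle.dump(D,open("D.pkl","wb"))
best=None
for s4 in(1,-1):
  for s6 in(1,-1):
    f=lambda v:np.concatenate([np.r_[(fk(q,v[:8],s4,s6,v[8])[0]-P)*10,((fk(q,v[:8],s4,s6,v[8])[1]-E(a).as_matrix())).ravel()] for q,P,a in D]+[1e-3*v[[3,0,5]]])
    for g in(0,90,180,270):
      r=least_squares(f,[0,.3,.5,0,.5,0,-.19,.3,g])
      if best is None or r.cost<best[0]-1e-6: best=(r.cost,s4,s6,r.x)
print(best[0],best[1:3],best[3].round(4))
for q,P,a in D: print(((fk(q,best[3][:8],*best[1:3],best[3][8])[0]-P)*1000).round(1))
E
```

```text
array([ -16.492,   27.659,   31.896,  -33.093, -108.119,   19.537]) [ 0.63688496 -0.14808395  0.34737182] [-179.76155667   35.20957711  -80.23839438]
1.2866753232985597e-05 (-1, -1) [ 5.0000e-04  2.0060e-01  6.0090e-01 -1.0000e-03  4.6350e-01 -1.0000e-04
 -1.9180e-01  3.8470e-01 -8.9986e+01]
[-0.2  0.1 -0. ]
[ 0.  -0.1 -0. ]
[-0.1 -0.2  0.1]
[ 0.1  0.3 -0. ]
[0.1 0.  0. ]
```

```bash
cat >> fk.py <<'E'
P0=[5e-4,.2006,.6009,-1e-3,.4635,-1e-4,-.1918,.3847]
LO=np.array([-176.03,-82.01,-58.28,-173.87,-174.79,-173.66]);HI=np.array([176.03,121.73,71.71,95.51,-.11,173.66])
def F(q): return fk(q,P0,-1,-1,-89.986)
def ik(p,Rt,q0):
    f=lambda q:np.r_[(F(q)[0]-p)*10,(F(q)[1]-Rt).ravel()]
    r=least_squares(f,np.clip(q0,LO+1,HI-1),bounds=(LO,HI),x_scale=50); return r.x,r.cost
def hor(phi,roll):
    """tool z horizontal at azimuth phi; roll=0: tool y up, 180: tool y down"""
    a=np.radians(phi); z=np.array([np.cos(a),np.sin(a),0]); y=np.array([0,0,1.]); M=np.c_[np.cross(y,z),y,z]
    return M@Rm('z',roll)
def BP(x,u,z): return np.r_[O+XB*x/1000+U*u/1000,z]
E
python3 - <<'E'
from fk import *
rng=np.random.default_rng(0); q0=get_obs()["joint_pos"]
for phi in(99.6,):
  for roll in (0,180):
    S=[]
    for k in range(40):
        q,c=ik(BP(-145,-17,.111),hor(phi,roll),q0 if k==0 else rng.uniform(LO,HI))
        if c<1e-8 and not any(abs(q-s).max()<1 for s in S):
            S.append(q)
            T1=Rm('z',q[0])@Rm('y',q[1]); el=T1@[0,0,.6]+[0,0,.2]
            w=el+T1@Rm('y',-q[2])@[.4635,0,0]
            # alternatives for flipped pose
            q2,c2=ik(BP(-145,-17,.27),hor(phi,roll),q)
            print(phi,roll,q.round(1),"elbow",el.round(2),"wrist",w.round(3),"up",q2.round(1),c2<1e-8)
E
```

```text
99.6 0 [ -27.4   57.9   23.4  -66.9 -119.8  -49.3] elbow [ 0.45 -0.23  0.52] wrist [ 0.79  -0.41   0.256] up [ -28.9   46.2   23.9  -73.2 -125.1  -62.4] True
99.6 180 [ -27.4   57.9   23.4  -66.9 -119.8  130.7] elbow [ 0.45 -0.23  0.52] wrist [ 0.79  -0.41   0.256] up [ -28.9   46.2   23.9  -73.2 -125.1  117.6] True
```

Run:
```python
from fk import *
s=snapshot("top"); print("bottle",ray(s,(450,168),.06),ray(s,(458,157),.125))
Rt=R.from_matrix(hor(99.6,0)).as_euler('xyz',degrees=True); print("target",Rt,BP(-235,-17,.28))
o=get_obs(); q=o["joint_pos"]
for r in rows(BP(-235,-17,.28),Rt,18): print(r)
```

```text
bottle [[ 0.7243452  -0.28395773  0.06      ]] [[ 0.73210751 -0.28495889  0.125     ]]
target [  90.     0.  -170.4] [ 0.618483 -0.140849  0.28    ]
[0.15, 0.08, 0.32, -2.34, -2.34, 4.57]
[0.17, 0.06, 0.32, -2.34, -2.34, 4.57]
[0.18, 0.03, 0.31, -2.34, -2.34, 4.57]
[0.2, 0.0, 0.31, -2.34, -2.34, 4.57]
[0.21, -0.02, 0.3, -2.34, -2.34, 4.57]
[0.22, -0.05, 0.29, -2.34, -2.34, 4.57]
[0.22, -0.08, 0.27, -2.34, -2.34, 4.57]
[0.23, -0.11, 0.26, -2.34, -2.34, 4.57]
[0.23, -0.14, 0.25, -2.34, -2.34, 4.57]
[0.22, -0.17, 0.23, -2.34, -2.34, 4.57]
[0.22, -0.19, 0.22, -2.34, -2.34, 4.57]
[0.21, -0.22, 0.2, -2.34, -2.34, 4.57]
[0.2, -0.24, 0.18, -2.34, -2.34, 4.57]
[0.19, -0.27, 0.16, -2.34, -2.34, 4.57]
[0.17, -0.29, 0.14, -2.34, -2.34, 4.57]
[0.15, -0.3, 0.12, -2.34, -2.34, 4.57]
[0.13, -0.32, 0.11, -2.34, -2.34, 4.57]
[0.11, -0.33, 0.09, -2.34, -2.34, 4.57]
```

Run:
```python
from fk import *
Rt=R.from_matrix(hor(93,0)).as_euler('xyz',degrees=True)
g=BP(-145,-17,.111); pre=g-hor(93,0)[:,2]*.095; pre[2]=.26
print("g",g,"pre",pre)
for r in rows(pre,Rt,18): print(r)
q=get_obs()["joint_pos"]
for p in(pre,[*pre[:2],.111],g): q,c=ik(np.array(p),hor(93,0),q); print(q.round(1),c<1e-8)
```

```text
g [ 0.603453 -0.052109  0.111   ] pre [ 0.60842492 -0.14697881  0.26      ]
[0.23, 0.14, 0.4, -2.09, -2.62, 4.74]
[0.26, 0.11, 0.39, -2.09, -2.62, 4.74]
[0.29, 0.07, 0.38, -2.09, -2.62, 4.74]
[0.31, 0.03, 0.37, -2.09, -2.62, 4.74]
[0.32, -0.01, 0.36, -2.09, -2.62, 4.74]
[0.34, -0.05, 0.34, -2.09, -2.62, 4.74]
[0.35, -0.09, 0.32, -2.09, -2.62, 4.74]
[0.35, -0.13, 0.3, -2.09, -2.62, 4.74]
[0.35, -0.17, 0.28, -2.09, -2.62, 4.74]
[0.35, -0.21, 0.26, -2.09, -2.62, 4.74]
[0.34, -0.24, 0.23, -2.09, -2.62, 4.74]
[0.33, -0.28, 0.21, -2.09, -2.62, 4.74]
[0.32, -0.31, 0.18, -2.09, -2.62, 4.74]
[0.3, -0.34, 0.16, -2.09, -2.62, 4.74]
[0.27, -0.37, 0.13, -2.09, -2.62, 4.74]
[0.25, -0.4, 0.1, -2.09, -2.62, 4.74]
[0.22, -0.42, 0.08, -2.09, -2.62, 4.74]
[0.19, -0.44, 0.05, -2.09, -2.62, 4.74]
[ -36.5   48.8   28.2  -73.8 -126.5  -64. ] True
[ -35.1   59.5   27.9  -67.7 -121.7  -52. ] True
[ -29.7   56.1   18.6  -68.7 -115.4  -47.6] True
```

Emit:
{"api": "play_rows", "payload": {"plan": [[0.23,0.14,0.4,-2.09,-2.62,4.74],[0.26,0.11,0.39,-2.09,-2.62,4.74],[0.29,0.07,0.38,-2.09,-2.62,4.74],[0.31,0.03,0.37,-2.09,-2.62,4.74],[0.32,-0.01,0.36,-2.09,-2.62,4.74],[0.34,-0.05,0.34,-2.09,-2.62,4.74],[0.35,-0.09,0.32,-2.09,-2.62,4.74],[0.35,-0.13,0.3,-2.09,-2.62,4.74],[0.35,-0.17,0.28,-2.09,-2.62,4.74],[0.35,-0.21,0.26,-2.09,-2.62,4.74],[0.34,-0.24,0.23,-2.09,-2.62,4.74],[0.33,-0.28,0.21,-2.09,-2.62,4.74],[0.32,-0.31,0.18,-2.09,-2.62,4.74],[0.3,-0.34,0.16,-2.09,-2.62,4.74],[0.27,-0.37,0.13,-2.09,-2.62,4.74],[0.25,-0.4,0.1,-2.09,-2.62,4.74],[0.22,-0.42,0.08,-2.09,-2.62,4.74],[0.19,-0.44,0.05,-2.09,-2.62,4.74],[0,0,0,0,0,0],[0,0,0,0,0,0]], "grip": 4.0}}

```text
clock: 17.38
tool_pos: [0.6096, -0.1456, 0.2621]
orientation: [91.0, 0.4, -176.8]
force: [0.9, -0.4, -0.4]
opening: 0.0403
gripper_force: 0.0
```

Run:
```python
from fk import *
Rt=R.from_matrix(hor(93,0)).as_euler('xyz',degrees=True)
o=get_obs(); print(o["tool_pos"],o["orientation"],o["joint_pos"].round(1))
print(rows([.60842,-.147,.111],Rt,1))
s=snapshot("side"); cv2.imwrite("pics/s6.png",s["frame"][:,:,::-1])
```

```text
[ 0.60963024 -0.14559478  0.26205657] [  90.95382545    0.35984463 -176.84629845] [ -36.2   48.2   28.3  -73.3 -126.1  -63.8]
[[0.22, -15.1, 0.12, -0.95, -0.15, 0.36]]
```

Emit:
{"api": "play_rows", "payload": {"plan": [[0.1,-0.4,-0.1,-1.0,-0.15,0.36],[0,-2.5,0,0,0,0],[0,-2.5,0,0,0,0],[0,-2.5,0,0,0,0],[0,-2.5,0,0,0,0],[0,-2.0,0,0,0,0],[0,-1.5,0,0,0,0],[0,-1.0,0,0,0,0],[0,-0.2,0,0,0,0],[0,0,0,0,0,0],[0,0,0,0,0,0],[0,0,0,0,0,0]]}}

```text
clock: 18.43
tool_pos: [0.6097, -0.1467, 0.1129]
orientation: [90.0, 0.1, -177.1]
force: [0.6, -0.2, 0.2]
opening: 0.0398
gripper_force: 0.0
```

Run:
```python
from fk import *
Rt=R.from_matrix(hor(93,0)).as_euler('xyz',degrees=True)
o=get_obs(); print(o["tool_pos"],o["orientation"])
print(rows([.60345,-.0521,.111],Rt,1))
```

```text
[ 0.60966175 -0.14670765  0.11294596] [ 9.00281188e+01  1.30323080e-01 -1.77056955e+02]
[[0.14, -0.19, 9.48, -0.03, 0.06, 0.13]]
```

Emit:
{"api": "play_rows", "payload": {"plan": [[0.14,-0.2,1.0,0,0.06,0.13],[0,0,1.2,0,0,0],[0,0,1.2,0,0,0],[0,0,1.2,0,0,0],[0,0,1.2,0,0,0],[0,0,1.2,0,0,0],[0,0,1.0,0,0,0],[0,0,0.8,0,0,0],[0,0,0.5,0,0,0],[0,0,0.2,0,0,0],[0,0,0,0,0,0],[0,0,0,0,0,0]]}}

```text
clock: 19.43
tool_pos: [0.6029, -0.0519, 0.1096]
orientation: [90.0, -0.1, -177.0]
force: [-0.3, -0.8, 0.9]
opening: 0.0396
gripper_force: 0.0
```

Run:
```python
from fk import *
o=get_obs(); print(o["tool_pos"],bf(o["tool_pos"]),o["orientation"],o["force"])
s=snapshot("side"); cv2.imwrite("pics/s7.png",cv2.resize(s["frame"][150:330,190:430],None,fx=3.3,fy=3.3,interpolation=cv2.INTER_CUBIC)[:,:,::-1])
for c in("top","side"):
    s=snapshot(c);print([(d["position"],bf(d["position"]),d["score"]) for d in spot_point(c,"plate_mid") if d["position"][2]>.08])
```

```text
[ 0.60290319 -0.05189646  0.10957828] (np.float64(-144.7), np.float64(-17.5)) [ 8.99525277e+01 -1.28425888e-01 -1.77009097e+02] [-0.34381806 -0.843225    0.93338577]
[([0.5951, -0.0192, 0.1116], (np.float64(-111.2), np.float64(-19.7)), 0.92)]
[([0.5979, -0.0247, 0.1131], (np.float64(-117.1), np.float64(-17.9)), 0.77)]
```

View pics/s7.png

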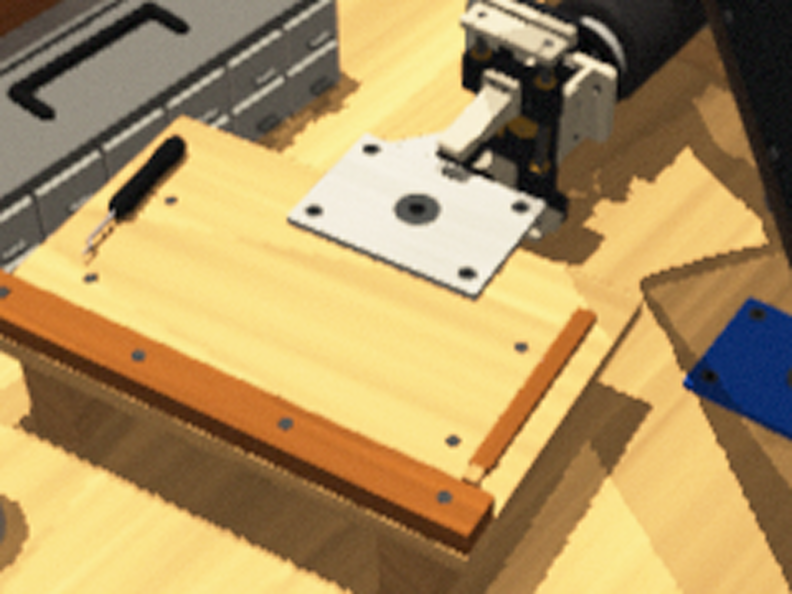

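The upper finger is over the plate's front edge (crop px 455,150) and the lower one is beneath it. Closing.

Emit:
{"api": "play_rows", "payload": {"plan": [[0,0.14,0,0,0,0],[0,0,0,0,0,0],[0,0,0,0,0,0],[0,0,0,0,0,0],[0,0,0,0,0,0],[0,0,0,0,0,0],[0,0,0,0,0,0],[0,0,0,0,0,0],[0,0,0,0,0,0],[0,0,0,0,0,0]], "grip": 0}}

```text
clock: 20.52
tool_pos: [0.6029, -0.0515, 0.1111]
orientation: [89.9, -0.1, -177.0]
force: [-0.9, -0.3, 0.7]
opening: 0.0072
gripper_force: 30.0
```

Emit:
{"api": "play_rows", "payload": {"plan": [[0,0.3,0,0,0,0],[0,0.6,0,0,0,0],[0,1.0,0,0,0,0],[0,1.4,0,0,0,0],[0,1.6,0,0,0,0],[0,1.6,0,0,0,0],[0,1.6,0,0,0,0],[0,1.6,0,0,0,0],[0,1.6,0,0,0,0],[0,1.6,0,0,0,0],[0,1.4,0,0,0,0],[0,1.0,0,0,0,0],[0,0.6,0,0,0,0],[0,0.3,0,0,0,0],[0,0,0,0,0,0]]}}

```text
clock: 21.77
tool_pos: [0.6032, -0.0517, 0.2735]
orientation: [89.9, -0.1, -177.0]
force: [-0.5, -0.6, -4.1]
opening: 0.0076
gripper_force: 30.1
```

Emit:
{"api": "play_rows", "payload": {"plan": [[0,0,0,0,0,-2],[0,0,0,0,0,-4],[0,0,0,0,0,-6],[0,0,0,0,0,-6],[0,0,0,0,0,-6],[0,0,0,0,0,-6],[0,0,0,0,0,-6],[0,0,0,0,0,-6],[0,0,0,0,0,-6],[0,0,0,0,0,-6],[0,0,0,0,0,-6],[0,0,0,0,0,-6],[0,0,0,0,0,-6],[0,0,0,0,0,-6],[0,0,0,0,0,-6],[0,0,0,0,0,-6]]}}

```text
clock: 23.1
tool_pos: [0.6032, -0.0516, 0.2718]
orientation: [-16.1, 89.9, 76.9]
force: [1.1, -0.4, -4.2]
opening: 0.008
gripper_force: 30.0
```

Emit:
{"api": "play_rows", "payload": {"plan": [[0,0,0,0,0,-6],[0,0,0,0,0,-6],[0,0,0,0,0,-6],[0,0,0,0,0,-6],[0,0,0,0,0,-6],[0,0,0,0,0,-6],[0,0,0,0,0,-6],[0,0,0,0,0,-6],[0,0,0,0,0,-6],[0,0,0,0,0,-6],[0,0,0,0,0,-6],[0,0,0,0,0,-6],[0,0,0,0,0,-6],[0,0,0,0,0,-6],[0,0,0,0,0,-4],[0,0,0,0,0,-2],[0,0,0,0,0,0],[0,0,0,0,0,0]]}}

```text
clock: 24.6
tool_pos: [0.6032, -0.0516, 0.2721]
orientation: [-89.9, 0.3, 3.0]
force: [-0.5, 0.7, -4.0]
opening: 0.0075
gripper_force: 30.1
```

Run:
```python
from fk import *
o=get_obs(); print(o["tool_pos"],bf(o["tool_pos"]),o["orientation"],o["force"],o["opening"],o["joint_pos"].round(1))
for c in("top","side"):
    s=snapshot(c);print([(d["position"],bf(d["position"]),d["score"]) for d in spot_point(c,"plate_mid") if d["position"][2]>.08])
    cv2.imwrite(f"pics/{c}8.png",s["frame"][:,:,::-1])
r,b,s=plate(z=float(o["tool_pos"][2])+.004,box=(140,300,270,400)); print(r,b)
Rt=R.from_matrix(hor(99.6,180)).as_euler('xyz',degrees=True)
t=BP(-146,-47,.113); print(t,Rt); print(rows([*t[:2],o["tool_pos"][2]],Rt,6))
q,c=ik(t,hor(99.6,180),o["joint_pos"]); print(q.round(1),c)
```

```text
[ 0.60320308 -0.05159756  0.27209392] (np.float64(-144.5), np.float64(-17.2)) [-89.87885289   0.30630328   3.00401713] [-0.46994965  0.67570169 -3.95055808] 0.00754144275289494 [ -31.    43.7   18.8  -74.3 -120.6  118.8]
[([0.6032, -0.0183, 0.2737], (np.float64(-111.6), np.float64(-11.6)), 0.78)]
[([0.6021, -0.0254, 0.2703], (np.float64(-118.5), np.float64(-13.9)), 0.95)]
[602.8 -48.6 165.8 151.5  87.5] (np.float64(-141.4), np.float64(-17.1))
[ 0.57404  -0.058105  0.113   ] [-90.    0.    9.6]
[[-0.49, 0.01, -0.08, -0.01, -1.1, -0.03], [-0.49, 0.01, -0.07, -0.01, -1.1, -0.03], [-0.49, 0.01, -0.06, -0.01, -1.1, -0.03], [-0.5, 0.01, -0.05, -0.01, -1.1, -0.03], [-0.5, 0.01, -0.04, -0.01, -1.1, -0.03], [-0.5, 0.01, -0.03, -0.01, -1.1, -0.03]]
[ -28.4   56.7   19.9  -64.9 -119.5  133.5] 1.057081537313281e-21
```

Emit:
{"api": "play_rows", "payload": {"plan": [[-0.49,0,-0.05,0,-1.1,-0.03],[-0.49,0,-0.05,0,-1.1,-0.03],[-0.49,0,-0.04,0,-1.1,-0.03],[-0.5,0,-0.03,0,-1.1,-0.03],[-0.5,0,-0.02,0,-1.1,-0.03],[-0.5,0.5,0,0,-1.1,-0.03],[0,1.2,0,0,0,0],[0,1.6,0,0,0,0],[0,1.6,0,0,0,0],[0,1.6,0,0,0,0],[0,1.6,0,0,0,0],[0,1.6,0,0,0,0],[0,1.6,0,0,0,0],[0,1.4,0,0,0,0],[0,1.0,0,0,0,0],[0,0.8,0,0,0,0],[0,0.4,0,0,0,0],[0,0,0,0,0,0],[0,0,0,0,0,0]]}}

```text
clock: 26.43
tool_pos: [0.5742, -0.0565, 0.1244]
orientation: [-90.0, -0.1, 9.6]
force: [-0.1, -0.5, -4.3]
opening: 0.0076
gripper_force: 30.1
```

Run:
```python
from fk import *
o=get_obs(); print(o["tool_pos"],bf(o["tool_pos"]),o["orientation"],o["force"],o["moment"])
Rt=[-90,0,9.6]; print(rows(BP(-144,-47,.112),Rt,1))
s=snapshot("side"); print([(d["position"],bf(d["position"]),d["score"]) for d in spot_point("side","plate_mid") if d["position"][2]>.08])
```

```text
[ 0.57418079 -0.05650766  0.12438303] (np.float64(-144.5), np.float64(-46.6)) [-89.95085242  -0.09225881   9.60240296] [-0.14166878 -0.5151281  -4.34572845] [-4.92503674 -0.66722922 -0.02884468]
[[-0.04, 1.24, 0.04, -0.05, 0.0, 0.09]]
[([0.5695, -0.0286, 0.1251], (np.float64(-116.2), np.float64(-46.6)), 0.77)]
```

Emit:
{"api": "play_rows", "payload": {"plan": [[0,0.4,0,0,0,0],[0,0.3,0,0,0,0],[0,0.2,0,0,0,0],[0,0.1,0,0,0,0],[0,0.1,0,0,0,0],[0,0,0,0,0,0],[0,0,0,0,0,0]]}}

```text
clock: 27.12
tool_pos: [0.574, -0.0563, 0.113]
orientation: [-89.9, -0.1, 9.6]
force: [-0.3, 0.2, -4.9]
opening: 0.0076
gripper_force: 30.1
```

Emit:
{"api": "play_rows", "payload": {"plan": [[0,0.1,0,0,0,0],[0,0,0,0,0,0]]}}

```text
clock: 27.28
tool_pos: [0.574, -0.0564, 0.112]
orientation: [-89.9, -0.1, 9.6]
force: [-0.3, 0.4, -4.1]
opening: 0.0077
gripper_force: 30.0
```

Emit:
{"api": "play_rows", "payload": {"plan": [[0,0.1,0,0,0,0],[0,0,0,0,0,0]]}}

```text
clock: 27.45
tool_pos: [0.574, -0.0564, 0.1112]
orientation: [-89.9, -0.1, 9.6]
force: [-0.2, -0.2, -2.6]
opening: 0.0078
gripper_force: 30.0
```

Emit:
{"api": "play_rows", "payload": {"plan": [[0,0.05,0,0,0,0],[0,0,0,0,0,0]]}}

```text
clock: 27.62
tool_pos: [0.574, -0.0564, 0.1111]
orientation: [-89.9, -0.1, 9.6]
force: [-0.0, -0.7, 0.5]
opening: 0.0074
gripper_force: 30.0
```

Emit:
{"api": "play_rows", "payload": {"plan": [[0,0,0,0,0,0],[0,0,0,0,0,0],[0,0,0,0,0,0],[0,0,0,0,0,0],[0,0,0,0,0,0],[0,0,0,0,0,0],[0,0,-0.5,0,0,0],[0,0,-1,0,0,0],[0,0,-1.5,0,0,0],[0,0,-1.5,0,0,0],[0,0,-1.5,0,0,0],[0,0,-1.5,0,0,0],[0,0,-1.5,0,0,0]], "grip": 4.0}}

```text
clock: 28.7
tool_pos: [0.589, -0.1468, 0.1104]
orientation: [-90.0, -0.1, 9.6]
force: [-0.0, -0.6, -0.6]
opening: 0.0401
gripper_force: 0.0
```

Run:
```python
from fk import *
o=get_obs(); print(o["tool_pos"],bf(o["tool_pos"]),o["orientation"],o["force"],o["opening"],o["joint_pos"].round(1))
for c in("top","side"):
    s=snapshot(c);print([(d["position"],bf(d["position"]),d["score"]) for d in spot_point(c,"plate_mid") if d["position"][2]>.08])
r,b,s=plate(box=(175,300,270,370)); print(r,b); cv2.imwrite("pics/top9.png",s["frame"][:,:,::-1])
```

```text
[ 0.58904523 -0.14679554  0.11035382] (np.float64(-236.0), np.float64(-47.0)) [-8.99509650e+01 -5.29069487e-02  9.58382958e+00] [-0.00433989 -0.55261318 -0.55873032] 0.04008256147932852 [ -33.3   60.5   29.9  -64.8 -125.9  128.9]
[([0.5713, -0.0256, 0.114], (np.float64(-113.5), np.float64(-44.3)), 0.86)]
[([0.5679, -0.0306, 0.1102], (np.float64(-117.9), np.float64(-48.5)), 0.88)]
[571.1 -23.7 151.1 105.9   2.6] (np.float64(-111.6), np.float64(-44.2))
```

Run:
```python
from fk import *
from scipy.spatial.transform import Slerp
R0=E([-90,0,9.6]); R1=E([180,0,-80.4]); p0=BP(-236,-47,.25); p1=BP(-210,-44,.22)
q=get_obs()["joint_pos"]; q,c=ik(p0,R0.as_matrix(),q); print(q.round(1),c)
sl=Slerp([0,1],R.concatenate([R0,R1]))
for t in np.linspace(0,1,7):
    q,c=ik(p0+(p1-p0)*t,sl(t).as_matrix(),q); print(q.round(1),c<1e-8,F(q)[0][2].round(3))
for r in rows(p1,[180,0,-80.4],19,p0,[-90,0,9.6]): print(r)
```

```text
[ -34.7   50.6   30.4  -71.4 -130.9  117.3] 2.442521293050938e-30
[ -34.7   50.6   30.4  -71.4 -130.9  117.3] True 0.25
[ -35.4   41.6   21.5  -63.9 -116.4  109.7] True 0.245
[ -33.4   31.8   13.5  -56.6 -101.6   98.4] True 0.24
[-27.4  22.4   6.3 -47.2 -86.8  82.3] True 0.235
[-16.7  15.1  -0.2 -33.7 -73.5  59.6] True 0.23
[ -3.7  11.8  -6.2 -16.1 -65.6  30.8] True 0.225
[  7.   13.6  -9.2   0.  -67.3   2.6] True 0.22
[0.02, 0.16, 0.14, -3.65, 3.65, 3.65]
[0.02, 0.15, 0.15, -3.65, 3.65, 3.65]
[0.02, 0.14, 0.16, -3.65, 3.65, 3.65]
[0.01, 0.13, 0.17, -3.65, 3.65, 3.65]
[0.01, 0.11, 0.18, -3.65, 3.65, 3.65]
[0.01, 0.1, 0.18, -3.65, 3.65, 3.65]
[0.0, 0.09, 0.19, -3.65, 3.65, 3.65]
[-0.01, 0.08, 0.19, -3.65, 3.65, 3.65]
[-0.01, 0.07, 0.2, -3.65, 3.65, 3.65]
[-0.02, 0.05, 0.2, -3.65, 3.65, 3.65]
[-0.03, 0.04, 0.2, -3.65, 3.65, 3.65]
[-0.04, 0.03, 0.2, -3.65, 3.65, 3.65]
[-0.05, 0.02, 0.2, -3.65, 3.65, 3.65]
[-0.07, 0.01, 0.2, -3.65, 3.65, 3.65]
[-0.08, 0.01, 0.19, -3.65, 3.65, 3.65]
[-0.09, 0.0, 0.19, -3.65, 3.65, 3.65]
[-0.1, -0.01, 0.18, -3.65, 3.65, 3.65]
[-0.11, -0.01, 0.18, -3.65, 3.65, 3.65]
[-0.13, -0.01, 0.17, -3.65, 3.65, 3.65]
```

Lift first, then turn the tool down.

Emit:
{"api": "play_rows", "payload": {"plan": [[0,-1.5,0,0,0,0],[0,-2.5,0,0,0,0],[0,-2.5,0,0,0,0],[0,-2.5,0,0,0,0],[0,-2.5,0,0,0,0],[0,-2.0,0,0,0,0],[0,-0.5,0,0,0,0]], "grip": 8.76}}

```text
clock: 29.53
tool_pos: [0.5891, -0.1451, 0.2557]
orientation: [-90.2, -0.4, 9.7]
force: [0.2, -0.4, 1.0]
opening: 0.0813
gripper_force: 0.0
```

Emit:
{"api": "play_rows", "payload": {"plan": [[0.02,0.16,0.14,-3.65,3.65,3.65],[0.02,0.15,0.15,-3.65,3.65,3.65],[0.02,0.14,0.16,-3.65,3.65,3.65],[0.01,0.13,0.17,-3.65,3.65,3.65],[0.01,0.11,0.18,-3.65,3.65,3.65],[0.01,0.1,0.18,-3.65,3.65,3.65],[0.0,0.09,0.19,-3.65,3.65,3.65],[-0.01,0.08,0.19,-3.65,3.65,3.65],[-0.01,0.07,0.2,-3.65,3.65,3.65],[-0.02,0.05,0.2,-3.65,3.65,3.65],[-0.03,0.04,0.2,-3.65,3.65,3.65],[-0.04,0.03,0.2,-3.65,3.65,3.65],[-0.05,0.02,0.2,-3.65,3.65,3.65],[-0.07,0.01,0.2,-3.65,3.65,3.65],[-0.08,0.01,0.19,-3.65,3.65,3.65],[-0.09,0.0,0.19,-3.65,3.65,3.65],[-0.1,-0.01,0.18,-3.65,3.65,3.65],[-0.11,-0.01,0.18,-3.65,3.65,3.65],[-0.13,-0.01,0.17,-3.65,3.65,3.65],[0,0,0,0,0,0]]}}

```text
clock: 31.2
tool_pos: [0.5878, -0.1164, 0.2202]
orientation: [179.8, -0.2, -80.5]
force: [-0.2, 1.0, -0.9]
opening: 0.0875
gripper_force: 0.0
```

Run:
```python
from fk import *
o=get_obs(); print(o["tool_pos"],bf(o["tool_pos"]),o["orientation"],o["force"],o["opening"],o["joint_pos"].round(1))
print(rows(BP(-205,-44,.105),[180,0,-80.4],1))
s=snapshot("top");print([(d["position"],bf(d["position"]),d["score"]) for d in spot_point("top","plate_mid") if d["position"][2]>.08])
```

```text
[ 0.58782798 -0.11640623  0.22018427] (np.float64(-205.8), np.float64(-43.1)) [179.76215167  -0.23482457 -80.5047437 ] [-0.1685157   0.96792126 -0.86114332] 0.08747568373352022 [  7.6  13.6  -9.3   0.3 -67.4   1.8]
[[-0.13, 0.04, 11.52, 0.24, -0.23, -0.11]]
[([0.572, -0.0233, 0.1125], (np.float64(-111.4), np.float64(-43.2)), 0.61)]
```

Emit:
{"api": "play_rows", "payload": {"plan": [[0,0,1.5,0.24,-0.23,-0.1],[0,0,2,0,0,0],[0,0,2,0,0,0],[0,0,2,0,0,0],[0,0,2,0,0,0],[0,0,1.3,0,0,0],[0,0,0.7,0,0,0],[0,0,0,0,0,0],[0,0,0,0,0,0]]}}

```text
clock: 32.05
tool_pos: [0.5882, -0.1191, 0.1061]
orientation: [-179.7, 0.2, -80.4]
force: [-0.6, 0.0, 0.9]
opening: 0.0872
gripper_force: 0.0
```

Run:
```python
from fk import *
o=get_obs(); print(bf(o["tool_pos"]),o["orientation"]); print(rows(BP(-205,-44,.105),[180,0,-80.4],1))
```

```text
(np.float64(-208.5), np.float64(-43.2)) [-179.72277602    0.24392164  -80.39310213]
[[-0.35, 0.08, 0.11, -0.28, 0.24, 0.01]]
```

Emit:
{"api": "play_rows", "payload": {"plan": [[-0.4,0,0.1,-0.28,0.24,0],[-0.6,0,0,0,0,0],[-0.7,0,0,0,0,0],[-0.7,0,0,0,0,0],[-0.6,0,0,0,0,0],[-0.6,0,0,0,0,0],[-0.6,0,0,0,0,0],[-0.6,0,0,0,0,0],[-0.6,0,0,0,0,0],[-0.6,0,0,0,0,0],[-0.6,0,0,0,0,0],[-0.6,0,0,0,0,0],[-0.6,0,0,0,0,0],[-0.6,0,0,0,0,0],[-0.6,0,0,0,0,0],[-0.5,0,0,0,0,0],[-0.4,0,0,0,0,0],[-0.2,0,0,0,0,0],[0,0,0,0,0,0]]}}

```text
clock: 33.63
tool_pos: [0.5711, -0.0184, 0.1044]
orientation: [180.0, 0.0, -80.3]
force: [0.9, -1.7, 2.1]
opening: 0.0874
gripper_force: 1.0
```

Run:
```python
from fk import *
o=get_obs(); print(bf(o["tool_pos"]),o["tool_pos"][2],o["orientation"],o["force"])
for c in("top","side"):
    s=snapshot(c);print([(d["position"],bf(d["position"]),d["score"]) for d in spot_point(c,"plate_mid") if d["position"][2]>.08])
```

```text
(np.float64(-106.4), np.float64(-43.2)) 0.10438122780227518 [ 1.79953329e+02  1.05229438e-02 -8.03499648e+01] [ 0.87518082 -1.67412164  2.11323241]
[([0.5526, 0.0425, 0.1127], (np.float64(-43.2), np.float64(-51.3)), 0.62)]
[([0.552, 0.0377, 0.1107], (np.float64(-47.9), np.float64(-52.7)), 0.88)]
```

Emit:
{"api": "play_rows", "payload": {"plan": [[-0.4,0,-0.07,0,0,0],[-0.5,0,0,0,0,0],[-0.6,0,0,0,0,0],[-0.6,0,0,0,0,0],[-0.6,0,0,0,0,0],[-0.6,0,0,0,0,0],[-0.6,0,0,0,0,0],[-0.6,0,0,0,0,0],[-0.6,0,0,0,0,0],[-0.6,0,0,0,0,0],[-0.6,0,0,0,0,0],[-0.4,0,0,0,0,0],[-0.3,0,0,0,0,0],[-0.2,0,0,0,0,0],[-0.1,0,0,0,0,0],[0,0,0,0,0,0]]}}

```text
clock: 35.17
tool_pos: [0.559, 0.0532, 0.1052]
orientation: [180.0, -0.0, -80.4]
force: [-1.3, -0.5, 0.1]
opening: 0.0876
gripper_force: 0.1
```

Run:
```python
from fk import *
o=get_obs(); print(bf(o["tool_pos"]),o["tool_pos"][2],o["orientation"],o["force"])
for c in("top","side"):
    s=snapshot(c);print([(d["position"],bf(d["position"]),d["score"]) for d in spot_point(c,"plate_mid") if d["position"][2]>.08])
```

```text
(np.float64(-33.8), np.float64(-43.2)) 0.10517191655608225 [ 1.79957087e+02 -1.90384608e-03 -8.03666886e+01] [-1.2829881  -0.46206463  0.1081239 ]
[([0.5422, 0.1137, 0.114], (np.float64(28.7), np.float64(-49.7)), 0.94)]
[([0.5417, 0.1112, 0.1116], (np.float64(26.3), np.float64(-50.6)), 0.6)]
```

Emit:
{"api": "play_rows", "payload": {"plan": [[-0.2,0,0,0,0,0],[-0.2,0,0,0,0,0],[-0.1,0,0,0,0,0],[-0.1,0,0,0,0,0],[0,0,0,0,0,0]]}}

```text
clock: 35.78
tool_pos: [0.558, 0.059, 0.1052]
orientation: [179.9, -0.0, -80.4]
force: [0.0, -1.7, -0.1]
opening: 0.0877
gripper_force: 0.7
```

Emit:
{"api": "play_rows", "payload": {"plan": [[-0.1,0,0,0,0,0],[-0.1,0,0,0,0,0],[0,0,0,0,0,0]]}}

```text
clock: 36.03
tool_pos: [0.5577, 0.061, 0.1051]
orientation: [179.9, -0.0, -80.4]
force: [0.6, -0.0, 0.2]
opening: 0.0876
gripper_force: 0.7
```

Emit:
{"api": "play_rows", "payload": {"plan": [[-0.1,0,0,0,0,0],[0,0,0,0,0,0]]}}

```text
clock: 36.2
tool_pos: [0.5575, 0.0616, 0.1052]
orientation: [179.9, -0.0, -80.4]
force: [-0.0, -3.6, 0.7]
opening: 0.0877
gripper_force: 1.7
```

Emit:
{"api": "play_rows", "payload": {"plan": [[-0.1,0,0,0,0,0],[0,0,0,0,0,0]]}}

```text
clock: 36.37
tool_pos: [0.5574, 0.0618, 0.1052]
orientation: [179.9, -0.1, -80.4]
force: [2.5, -7.4, 1.2]
opening: 0.0878
gripper_force: 3.8
```

Emit:
{"api": "play_rows", "payload": {"plan": [[-0.1,0,0,0,0,0],[0,0,0,0,0,0]]}}

```text
clock: 36.53
tool_pos: [0.5573, 0.062, 0.1053]
orientation: [179.9, -0.2, -80.4]
force: [4.0, -11.8, -0.5]
opening: 0.0876
gripper_force: 5.8
```

Emit:
{"api": "play_rows", "payload": {"plan": [[-0.1,0,0,0,0,0],[0,0,0,0,0,0]]}}

```text
clock: 36.7
tool_pos: [0.5572, 0.0622, 0.1052]
orientation: [179.9, -0.2, -80.4]
force: [5.0, -15.1, -0.4]
opening: 0.0877
gripper_force: 7.8
```

Emit:
{"api": "play_rows", "payload": {"plan": [[-0.1,0,0,0,0,0],[0,0,0,0,0,0],[0.5,0,0,0,0,0],[1,0,0,0,0,0],[1,0,-1,0,0,0],[0,0,-3,0,0,0],[0,0,-4,0,0,0],[0,0,-4,0,0,0],[4,0,-2,0,0,0],[4,0,0,0,0,0],[4,0,0,0,0,0],[4,0,0,0,0,0],[4,0,0,0,0,0],[4,0,0,0,0,0],[4,0,0,0,0,0]]}}

```text
clock: 37.95
tool_pos: [0.6076, -0.2344, 0.245]
orientation: [-180.0, -0.0, -80.3]
force: [1.3, 0.1, 0.5]
opening: 0.0874
gripper_force: 0.0
```

Run:
```python
from fk import *
o=get_obs(); print(bf(o["tool_pos"]),o["tool_pos"])
r,b,s=plate(box=(150,300,228,330)); print(r,b)
print([(d["position"],bf(d["position"]),d["score"]) for d in spot_point("top","plate_mid") if d["position"][2]>.08])
v=cv2.resize(s["frame"][110:340,190:440],None,fx=2.6,fy=2.6,interpolation=cv2.INTER_CUBIC)
cv2.imwrite("pics/top10.png",v[:,:,::-1])
```

```text
(np.float64(-325.4), np.float64(-43.4)) [ 0.60758688 -0.23438562  0.24495541]
[539.8 122.2 153.3 105.5   9.6] (np.float64(37.5), np.float64(-50.7))
[([0.5382, 0.1215, 0.11], (np.float64(37.1), np.float64(-52.3)), 0.75)]
```

View pics/top10.png

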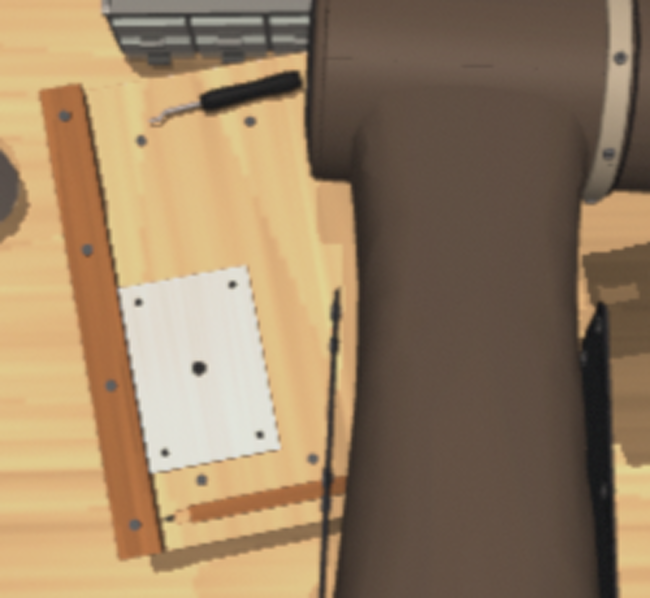

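The plate lies plain back up: small holes only, centre at crop px (198,368). Its long edge is against the batten from (120,290) to (150,470), at 9.6° to match the batten. Pencil and deburrer are where they were, so I'll hand in.

```bash
python3 -c "
from plant import *; print(close_job())"
```

```text
the job is handed in; nothing more can be done
None
```

The plate is turned over and back on the board, plain back up, its long edge pushed home against the batten (both at 9.6° in the last top view); I handed the job in at about 38 s, with the arm clear of it.

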